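# Pop the round spice tin out of its dock

## Task

Two spice tins sit sunk in their pop-up docks. Press down the paddle of the dock that holds the round tin so that the tin is pushed up out of its well, then take the raised round tin and set it down gently, upright, in the middle of the round glass dish. Leave the square tin sunk in its own dock and do not shove the dish about.

Things in the scene. Friction and masses are not known exactly. Their poses are not given: they have to be found in the camera images.
- round_tin_center (a point): Centre of the loose round spice tin: steel, flat wooden lid, 46 mm diameter, 42 mm tall, about 0.12 kg, z up. At first sunk in the round well of its aluminium dock, lid flush with the dock's flat top (74 x 74 mm, 90 mm above the table), so it cannot be gripped. An ejector under it, worked by the paddle, lifts it straight up 31 mm; it then stays proud and level, gripped by its sides at any yaw.
- round_dock_paddle (a point): Centre of the top face of the black paddle (40 x 46 mm) of the round tin's dock, on its robot side, 148 mm from the well's axis, 44 mm above the table at rest. Pressed with some 5 N it sinks 31 mm to a stop, nearly straight down (under 3 mm sideways); the tin rises by as much. It stays where it is left and holds the tin up. This point moves with the paddle.
- dish_floor (a point): Centre of the inner floor of the loose round clear glass dish: 136 mm across the rim, 20 mm tall, flat inner floor about 104 mm across and 6 mm above the table, 0.45 kg. z axis up.
- square_tin_center (a point): Centre of the square spice tin, 44 x 44 mm and 42 mm tall, same steel and wooden lid, sunk flush in the square well of a second dock of the same make with a paddle of its own. To be left alone.
Not all that is in view belongs to the job. What is shaped like the part that bears round_dock_paddle but pink is not meant. Leave any yellow look-alike of the part that bears round_tin_center alone.

How it is judged (in metres and radians):
On the way:
1. the paddle of the round tin's dock is pressed down and has pushed the round tin up at least 20 mm out of its well (height (world z) of round_dock_paddle below 0.026 m and height (world z) of round_tin_center above 0.089 m), for 0.1 s.
At the end, for the whole second after the job is handed in: The round tin stands at rest and upright (within 10 degrees) on the floor of the glass dish, its centre within 35 mm of the dish's centre; the dish has moved less than 40 mm and the square tin is still sunk in its dock, within 12 mm of where it was (horizontal distance between round_tin_center and dish_floor below 0.035 m and height (world z) of round_tin_center below 0.033 m and angle between round_tin_center's own z axis and vertical below 0.17 rad and linear speed of round_tin below 0.03 m/s and distance of dish_floor from where it was at the start of the episode below 0.04 m and distance of square_tin_center from where it was at the start of the episode below 0.012 m); the robot touches nothing.
It fails at once if the square tin is raised or moved more than 12 mm (distance of square_tin_center from where it was at the start of the episode above 0.012 m).
It fails at once if the round tin is dropped or thrown into the dish (faster than 0.5 m/s close above the dish floor) (linear speed of round_tin above 0.5 m/s and height (world z) of round_tin_center below 0.05 m).
It also fails if it takes over 54 s, if anything falls off the work surface, if the arm or the gripper's body presses on something with over 40 N, if the wrist force passes 120 N, or if a joint passes its speed limit or range.

## Robot

A 7-joint arm with a two-finger parallel gripper is mounted at the origin on the work surface. World frame = base frame: x ahead of the robot, y to its left, z up, the work surface at z = 0. Lengths are in mm, angles in rad, forces in N, time in s.
With the tool pointing down it reaches from about 425 to 925 mm from the base axis. Payload 6.8 kg.
Tool frame: the origin (TCP) lies at the very end of the fingers, on their centre line; the grasp point (between the pads) lies 19 mm behind it; z points along the fingers, y is the line along which they close (so a half turn about z gives the same grasp; the last joint's range is limited). The gripper opens to 85 mm and grips with 20 to 120 N. Pads are 22 mm wide; open, the fingers measure 114 mm over their backs; the gripper's body (76 mm by 85 mm) begins 54 mm behind the grasp point. The pads swing forward as they close: fully open they stand 13 mm farther back than shut.
Start: joints at [1.214, 0.477, 0.022, 1.555, -0.011, 1.109, -0.083], TCP at [166.221, -654.231, 231.308] pointing down, gripper open.
Joint ranges: [-2.96, 2.96], [-0.34, 2.1], [-1.41, 1.46], [0.24, 2.44], [-1.37, 4.51], [0.17, 1.92], [-2.96, 2.96]. Speed limits (rad/s): [2.39, 2.39, 3.14, 3.14, 3.14, 3.14, 3.14].

## Interface

Orientations are given as a 3x3 rotation matrix whose columns are the frame's x, y, z axes.
In Python, from station import r, capture gives the robot as it stands.
- The arm moves only by the tool arm_command, never from a script. Its argument "targets" is a list of rows, each an object with "xyz": the shift along the tool's x, y, z in mm, a list of three; "twist": the turn, a rotation vector about the tool's x, y, z in rad, a list of three; "claw": the opening, from 0 (shut) to 1 (fully open). In form: [{"xyz": [x, y, z], "twist": [wx, wy, wz], "claw": claw}, ...]. A call has 1 to 20 rows; each row shifts and turns the commanded pose from where the row before left it, along the tool's axes as they then stand; what a row does not reach is not made up. A row lasts 1/10 s, in which the tool goes at most 50 mm and 8.59 degrees, less where a joint would pass 70% of its speed; a pose out of reach is approached as far as the arm can. A call with a gripper value outside its range is refused whole. The fingers move at their own pace and stop on an object; the grip force is fixed at half the most. Time passes only in rows, so rows that do not move let the fingers close. It gives the time, the measured TCP pose, the force and the opening at its end, in the units of the state.
- r.state(): the state, without advancing time (a new reading comes with each control period).
- capture(name): name is "scene" or "top"; returns a dict with "pixels" (384x512x3 uint8, red, green, blue), "fx", "fy", "cx", "cy" (pixels), "pose" (4x4, takes a point from camera to world coordinates). Camera axes: x right, y up, looking along -z (the intrinsics and any distortion apply to the point x, -y, -z); pixel columns grow to the right and rows downward; lengths in mm; the calibration is good to about 2 mm. A picture is of the moment at which its call begins. There is no depth.
- r.close_job(): hands the job in, once; it reports no verdict.
The state is a dict: "t": time; "qpos": joint angles; "joint_vel": joint speeds; "joint_torque": joint torques, N m; "tcp_pos": TCP position; "ee_rot": TCP orientation; "force": force on the tool from outside, world axes, zero at the start; "ft_torque": the same for the moment, N m; "gripper_width": opening from 0.0 (shut) to 1.0 (fully open).
Only numpy, scipy, OpenCV 4.12 (cv2) and the standard library are available. Lean on these libraries where they do the work, as an engineer would, in place of code of your own. Each camera call takes 0.05 s, during which the arm holds its last target. There are 200 camera calls.

## Working session

There is one attempt and no reset: what is moved stays moved. The work goes in short steps, Python scripts to look and compute and a tool call to move; the robot and the scene stay as the last step left them, time stands still between calls to the robot, and variables do not carry over. Pictures are saved under pics/ and viewed, on a budget of 10 in all, crops included, one or two more only if the job needs it, and the job is handed in when it is done.

Besides the shell and the picture viewer there is one more tool, called as name(argument=value, ...) on one line, values as JSON. arm_command: Moves the arm, as the interface text tells. Its arguments: {"type":"object","properties":{"targets":{"type":"array"}},"required":["targets"]}

```bash
mkdir -p pics
cat > h.py <<'E'
import numpy as np,cv2
from station import r,capture
def proj(c,P):
    P=np.atleast_2d(np.array(P,float)); T=np.linalg.inv(c["pose"]); q=P@T[:3,:3].T+T[:3,3]
    return np.c_[c["cx"]+c["fx"]*q[:,0]/-q[:,2], c["cy"]+c["fy"]*-q[:,1]/-q[:,2]]
def ray(c,u,v,z):
    d=np.array([(u-c["cx"])/c["fx"],-(v-c["cy"])/c["fy"],-1]); d=c["pose"][:3,:3]@d; o=c["pose"][:3,3]
    return o+d*(z-o[2])/d[2]
def save(c,n,box=None,s=1):
    im=c["pixels"][:,:,::-1]
    if box: im=im[box[1]:box[3],box[0]:box[2]]
    cv2.imwrite("pics/"+n,cv2.resize(im,None,fx=s,fy=s,interpolation=cv2.INTER_CUBIC))
E
python3 - <<'E'
from h import *
a=capture("scene");b=capture("top")
save(a,"s0.png",s=1.5);save(b,"t0.png",s=1.5)
import pickle;pickle.dump((a,b),open("c0.pkl","wb"))
for c in(a,b):print({k:v for k,v in c.items() if k!="pixels"})
s=r.state();print(s["t"],s["tcp_pos"],s["ee_rot"],s["gripper_width"])
E
```

```text
{'fx': 385.81589711970685, 'fy': 385.81589711970685, 'cx': 257.10102450884494, 'cy': 197.79794907373437, 'pose': array([[ 3.47285443e-02, -6.05989102e-01,  7.94714500e-01,
         1.33721430e+03],
       [ 9.99391076e-01,  2.37447994e-02, -2.55668012e-02,
        -3.24245959e+01],
       [-3.37713345e-03,  7.95118477e-01,  6.06444723e-01,
         7.00022654e+02],
       [ 0.00000000e+00,  0.00000000e+00,  0.00000000e+00,
         1.00000000e+00]])}
{'fx': 496.46085194030724, 'fy': 496.46085194030724, 'cx': 258.3496234674807, 'cy': 194.4882237734726, 'pose': array([[-9.96508370e-03,  9.94046818e-01, -1.08497096e-01,
         4.37409909e+02],
       [-9.99940876e-01, -9.43390322e-03,  5.40800683e-03,
        -5.20426079e+00],
       [ 4.35226088e-03,  1.08544573e-01,  9.94082056e-01,
         1.12588630e+03],
       [ 0.00000000e+00,  0.00000000e+00,  0.00000000e+00,
         1.00000000e+00]])}
0.1 [ 166.08532046 -653.67445141  230.41881436] [[ 9.69189714e-01  2.46314836e-01 -5.46911141e-04]
 [ 2.46315406e-01 -9.69188396e-01  1.60406085e-03]
 [-1.34955947e-04 -1.68935191e-03 -9.99998564e-01]] 1.0007855764200237
```

View pics/s0.png

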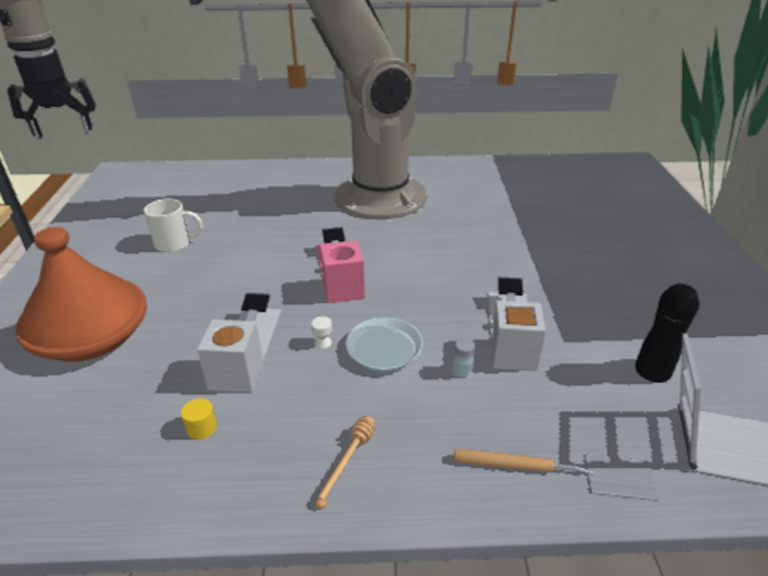

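View pics/t0.png

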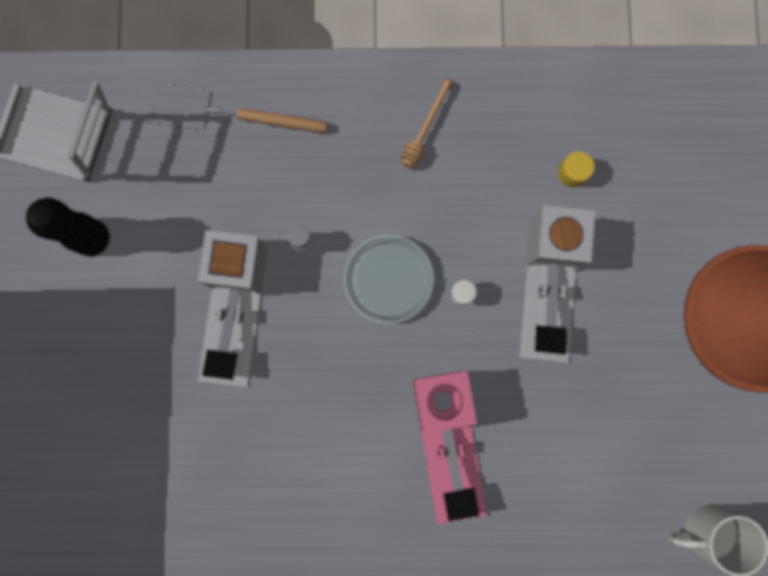

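Both views show three docks. Candidates in the top view (1.5x pixels):
- Grey dock with a round wooden lid at (566,233) and black paddle at (551,340).
- Grey dock with a square lid at (228,259) and paddle at (220,364).
- Pink empty dock at (445,402).

The round-lid grey dock fits. The pink dock, the yellow tin at (577,168) and the square tin are excluded. The dish is at (390,279), with a white egg cup beside it at (463,292).

Run:
```python
from h import *
import pickle;a,b=pickle.load(open("c0.pkl","rb"))
save(b,"crop1.png",(335,125,415,250),4)
def lid(c,box,z,lo,hi):
    x0,y0,x1,y1=box; im=cv2.cvtColor(c["pixels"][y0:y1,x0:x1],cv2.COLOR_RGB2HSV); m=cv2.inRange(im,lo,hi)
    n,l,s,ce=cv2.connectedComponentsWithStats(m); i=1+np.argmax(s[1:,4]); p=ce[i]+[x0,y0]; print(p,s[i],ray(c,*p,z).round(1)); return ray(c,*p,z)
W=((5,80,60),(20,255,255)); K=((0,0,0),(180,255,45))
lt=lid(b,(360,140,395,172),90,*W); ls=lid(a,(135,210,170,235),90,*W)
pt=lid(b,(350,212,385,240),44,*K); ps=lid(a,(155,190,185,212),44,*K)
L=(lt+ls)/2;P=(pt+ps)/2;d=(L-P)[:2];print("well-paddle",np.linalg.norm(d),d,np.degrees(np.arctan2(d[1],d[0])))
lid(b,(135,155,170,190),90,*W)
print("dish top rim",ray(b,390/1.5,279/1.5,20),"scene",ray(a,384/1.5,347/1.5,16), "egg",ray(b,463/1.5,292/1.5,40), "pink",ray(b,445/1.5,402/1.5,90))
```

```text
[377.06976744 155.5377907 ] [  7   6  21  20 344] [ 631.1 -263.3   90. ]
[151.40425532 223.58510638] [  7   8  20  12 188] [ 629.9 -263.8   90. ]
[367.02960526 225.97697368] [  8   6  19  17 304] [ 484.2 -247.2   44. ]
[170.06329114 201.29746835] [  7   6  17  12 158] [ 484.1 -246.6   44. ]
well-paddle 147.2950654288354 [146.35572235 -16.60839657] -6.4742091394495915
[151.55131265 172.42004773] [  6   7  22  22 419] [599.4 213.7  90. ]
dish top rim [577.2430772  -15.11653768  20.        ] scene [585.76289265 -11.51464469  16.        ] egg [ 554.48061545 -121.86000731   40.        ] pink [396.92905719 -88.48698887  90.        ]
```

View pics/crop1.png

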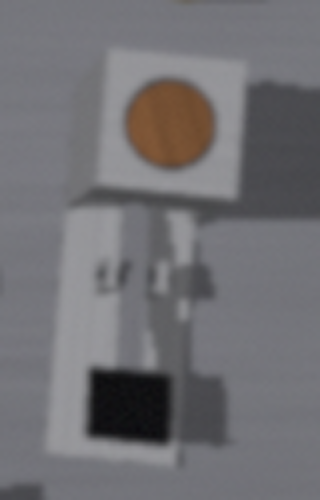

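Crop confirms it: grey dock, round wooden lid, black paddle. The two cameras agree within 1-2 mm. Next I move above the paddle with the fingers shut.

arm_command(targets=[{"xyz": [24, -18.5, 0], "twist": [0, 0, 0], "claw": 0}, {"xyz": [24, -18.5, 0], "twist": [0, 0, 0], "claw": 0}, {"xyz": [24, -18.5, 0], "twist": [0, 0, 0], "claw": 0}, {"xyz": [24, -18.5, 0], "twist": [0, 0, 0], "claw": 0}, {"xyz": [24, -18.5, 0], "twist": [0, 0, 0], "claw": 0}, {"xyz": [24, -18.5, 0], "twist": [0, 0, 0], "claw": 0}, {"xyz": [24, -18.5, 0], "twist": [0, 0, 0], "claw": 0}, {"xyz": [24, -18.5, 0], "twist": [0, 0, 0], "claw": 0}, {"xyz": [24, -18.5, 0], "twist": [0, 0, 0], "claw": 0}, {"xyz": [24, -18.5, 0], "twist": [0, 0, 0], "claw": 0}, {"xyz": [24, -18.5, 0], "twist": [0, 0, 0], "claw": 0}, {"xyz": [24, -18.5, 0], "twist": [0, 0, 0], "claw": 0}, {"xyz": [24, -18.5, 0], "twist": [0, 0, 0], "claw": 0}, {"xyz": [24, -18.5, 0], "twist": [0, 0, 0], "claw": 0}, {"xyz": [24, -18.5, 0], "twist": [0, 0, 0], "claw": 0}, {"xyz": [24, -18.5, 0], "twist": [0, 0, 0], "claw": 0}, {"xyz": [24, -18.5, 0], "twist": [0, 0, 0], "claw": 0}, {"xyz": [0, 0, 0], "twist": [0, 0, 0], "claw": 0}, {"xyz": [0, 0, 0], "twist": [0, 0, 0], "claw": 0}, {"xyz": [0, 0, 0], "twist": [0, 0, 0], "claw": 0}])

```text
t: 2.1
tcp_pos: [483.3, -250.0, 231.0]
ee_rot: [[0.97, 0.245, -0.001], [0.245, -0.97, -0.0], [-0.001, 0.0, -1.0]]
force: [0.4, -0.0, 0.5]
gripper_width: 0.001
```

arm_command(targets=[{"xyz": [1, -3, 20], "twist": [0, 0, 0], "claw": 0}, {"xyz": [0, 0, 30], "twist": [0, 0, 0], "claw": 0}, {"xyz": [0, 0, 30], "twist": [0, 0, 0], "claw": 0}, {"xyz": [0, 0, 30], "twist": [0, 0, 0], "claw": 0}, {"xyz": [0, 0, 30], "twist": [0, 0, 0], "claw": 0}, {"xyz": [0, 0, 20], "twist": [0, 0, 0], "claw": 0}, {"xyz": [0, 0, 10], "twist": [0, 0, 0], "claw": 0}, {"xyz": [0, 0, 0], "twist": [0, 0, 0], "claw": 0}, {"xyz": [0, 0, 0], "twist": [0, 0, 0], "claw": 0}])

```text
t: 3.0
tcp_pos: [484.7, -246.6, 62.0]
ee_rot: [[0.969, 0.245, 0.001], [0.245, -0.969, -0.001], [0.001, 0.001, -1.0]]
force: [0.3, -0.1, 0.7]
gripper_width: -0.002
```

Run:
```python
from h import *
a=capture("scene");save(a,"s1.png",(110,120,270,290),3.5)
```

```text
(no output)
```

View pics/s1.png

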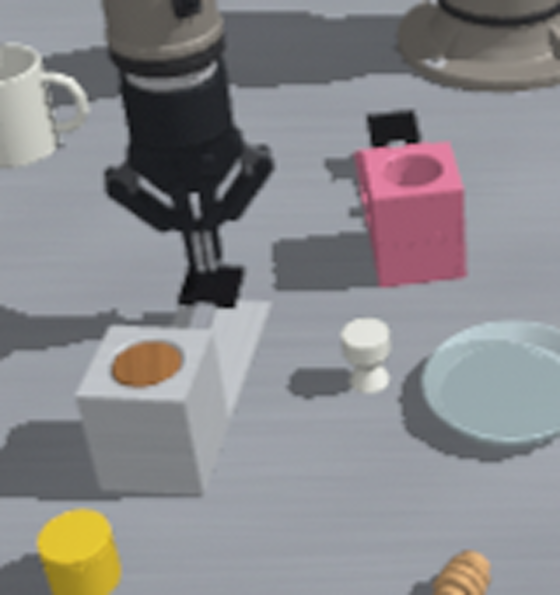

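The fingertips, at crop (207,268), are shut and hover just above the black paddle at (212,287), centred on it. Pressing slowly.

arm_command(targets=[{"xyz": [0, 0, 6], "twist": [0, 0, 0], "claw": 0}, {"xyz": [0, 0, 6], "twist": [0, 0, 0], "claw": 0}, {"xyz": [0, 0, 4], "twist": [0, 0, 0], "claw": 0}, {"xyz": [0, 0, 4], "twist": [0, 0, 0], "claw": 0}, {"xyz": [0, 0, 4], "twist": [0, 0, 0], "claw": 0}, {"xyz": [0, 0, 4], "twist": [0, 0, 0], "claw": 0}, {"xyz": [0, 0, 4], "twist": [0, 0, 0], "claw": 0}, {"xyz": [0, 0, 4], "twist": [0, 0, 0], "claw": 0}, {"xyz": [0, 0, 4], "twist": [0, 0, 0], "claw": 0}, {"xyz": [0, 0, 2], "twist": [0, 0, 0], "claw": 0}, {"xyz": [0, 0, 2], "twist": [0, 0, 0], "claw": 0}, {"xyz": [0, 0, 0], "twist": [0, 0, 0], "claw": 0}, {"xyz": [0, 0, 0], "twist": [0, 0, 0], "claw": 0}])

```text
t: 4.35
tcp_pos: [483.3, -245.8, 17.0]
ee_rot: [[0.969, 0.246, -0.002], [0.246, -0.969, 0.0], [-0.002, -0.001, -1.0]]
force: [-2.6, -0.3, 3.9]
gripper_width: -0.002
```

arm_command(targets=[{"xyz": [0, 0, 2], "twist": [0, 0, 0], "claw": 0}, {"xyz": [0, 0, 2], "twist": [0, 0, 0], "claw": 0}, {"xyz": [0, 0, 0], "twist": [0, 0, 0], "claw": 0}, {"xyz": [0, 0, 0], "twist": [0, 0, 0], "claw": 0}])

```text
t: 4.75
tcp_pos: [483.7, -245.9, 14.3]
ee_rot: [[0.969, 0.246, -0.002], [0.246, -0.969, -0.0], [-0.002, -0.0, -1.0]]
force: [-6.7, 3.0, 18.5]
gripper_width: 0.003
```

At the stop (18.5 N, z about 14). Lifting off.

arm_command(targets=[{"xyz": [0, 0, -6], "twist": [0, 0, 0], "claw": 0}, {"xyz": [0, 0, -10], "twist": [0, 0, 0], "claw": 0}, {"xyz": [0, 0, -20], "twist": [0, 0, 0], "claw": 0}, {"xyz": [0, 0, -30], "twist": [0, 0, 0], "claw": 0}, {"xyz": [0, 0, -30], "twist": [0, 0, 0], "claw": 0}, {"xyz": [0, 0, -30], "twist": [0, 0, 0], "claw": 0}, {"xyz": [0, 0, -30], "twist": [0, 0, 0], "claw": 1}, {"xyz": [0, 0, -20], "twist": [0, 0, 0], "claw": 1}, {"xyz": [0, 0, 0], "twist": [0, 0, 0], "claw": 1}, {"xyz": [0, 0, 0], "twist": [0, 0, 0], "claw": 1}])

```text
t: 5.75
tcp_pos: [484.8, -245.8, 189.7]
ee_rot: [[0.969, 0.246, 0.001], [0.246, -0.969, -0.001], [0.001, 0.001, -1.0]]
force: [0.1, -0.7, -0.5]
gripper_width: 0.676
```

Run:
```python
from h import *
a=capture("scene");b=capture("top")
save(a,"s2.png",(110,120,290,290),3.3)
def lid(c,box,z):
    x0,y0,x1,y1=box; im=cv2.cvtColor(c["pixels"][y0:y1,x0:x1],cv2.COLOR_RGB2HSV); m=cv2.inRange(im,(5,80,60),(20,255,255))
    n,l,s,ce=cv2.connectedComponentsWithStats(m); i=1+np.argmax(s[1:,4]); p=ce[i]+[x0,y0]; print(p,s[i],ray(c,*p,z).round(1))
for z in(90,121): lid(b,(360,135,400,175),z); lid(a,(130,195,175,235),z)
# dish: fit ellipse to floor/rim in scene & top by bluish mask
for c,box in((a,(222,205,290,255)),(b,(222,150,297,222))):
    x0,y0,x1,y1=box; p=c["pixels"][y0:y1,x0:x1].astype(int); m=((p[...,1]-p[...,0])>8).astype(np.uint8)
    n,l,s,ce=cv2.connectedComponentsWithStats(m); i=1+np.argmax(s[1:,4])
    cn=max(cv2.findContours((l==i).astype(np.uint8),0,1)[0],key=len); e=cv2.fitEllipse(cv2.convexHull(cn))
    q=np.array(e[0])+[x0,y0]; print("dish",q,e[1],[ray(c,*q,z).round(1) for z in(6,20)])
print(r.state()["tcp_pos"])
```

```text
[380.63881402 153.18328841] [ 10   8  22  22 371] [ 636.1 -271.    90. ]
[149.18348624 214.58715596] [ 10  13  19  14 218] [ 595.7 -275.5   90. ]
[380.63881402 153.18328841] [ 10   8  22  22 371] [ 630.2 -263.1  121. ]
[149.18348624 214.58715596] [ 10  13  19  14 218] [ 633.4 -263.1  121. ]
dish [255.66851425 228.79441833] (35.83539581298828, 51.1158447265625) [array([564.7, -11.8,   6. ]), array([580.2, -12.2,  20. ])]
dish [261.96574402 185.33948898] (51.11902618408203, 52.88738250732422) [array([580.5, -19.7,   6. ]), array([578.7, -19.5,  20. ])]
[ 483.89055891 -245.500081    188.38195208]
```

View pics/s2.png

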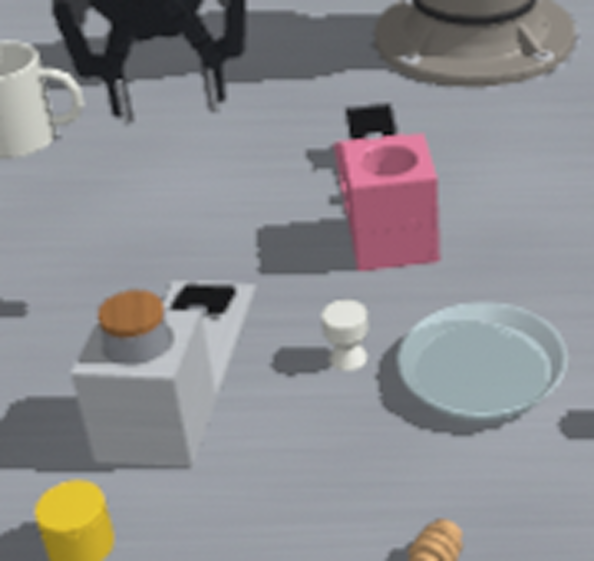

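The tin stands about 31 mm proud, lid at crop (132,312); both cameras agree on (631,-263) at z=121. The paddle is down, and the dish is unmoved at about (579,-14). Going over the tin with the gripper open.

arm_command(targets=[{"xyz": [23, 9, 0], "twist": [0, 0, 0], "claw": 1}, {"xyz": [23, 9, 0], "twist": [0, 0, 0], "claw": 1}, {"xyz": [23, 9, 0], "twist": [0, 0, 0], "claw": 1}, {"xyz": [23, 9, 0], "twist": [0, 0, 0], "claw": 1}, {"xyz": [23, 9, 0], "twist": [0, 0, 0], "claw": 1}, {"xyz": [23, 8, 0], "twist": [0, 0, 0], "claw": 1}, {"xyz": [0, 0, 10], "twist": [0, 0, 0], "claw": 1}, {"xyz": [0, 0, 15], "twist": [0, 0, 0], "claw": 1}, {"xyz": [0, 0, 15], "twist": [0, 0, 0], "claw": 1}, {"xyz": [0, 0, 10], "twist": [0, 0, 0], "claw": 1}, {"xyz": [0, 0, 0], "twist": [0, 0, 0], "claw": 1}, {"xyz": [0, 0, 0], "twist": [0, 0, 0], "claw": 1}])

```text
t: 7.05
tcp_pos: [630.9, -263.3, 139.2]
ee_rot: [[0.969, 0.246, -0.0], [0.246, -0.969, 0.0], [-0.0, -0.0, -1.0]]
force: [0.1, 0.2, 0.4]
gripper_width: 1.002
```

Run:
```python
from h import *
a=capture("scene");save(a,"s3.png",(90,120,250,290),3.5);print(r.state()["tcp_pos"])
```

```text
[ 631.36598379 -263.417024    139.82759116]
```

View pics/s3.png

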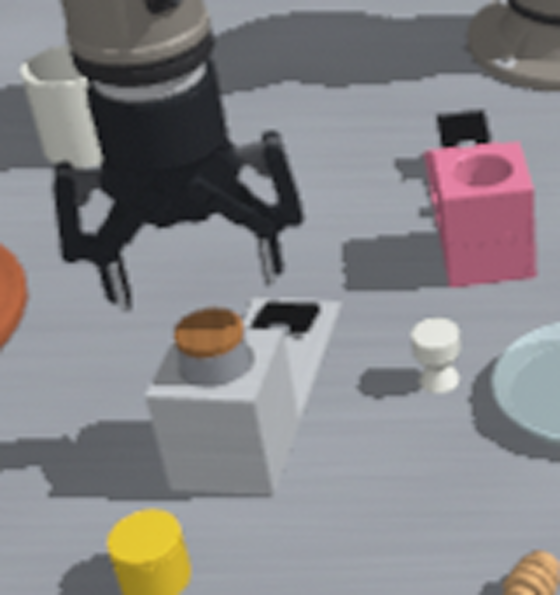

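The open fingers, tips at (120,300) and (275,275), straddle the lid at (210,330). Descending to TCP z of about 92 and gripping.

arm_command(targets=[{"xyz": [0, 0, 10], "twist": [0, 0, 0], "claw": 1}, {"xyz": [0, 0, 10], "twist": [0, 0, 0], "claw": 1}, {"xyz": [0, 0, 10], "twist": [0, 0, 0], "claw": 1}, {"xyz": [0, 0, 10], "twist": [0, 0, 0], "claw": 1}, {"xyz": [0, 0, 7], "twist": [0, 0, 0], "claw": 1}, {"xyz": [0, 0, 0], "twist": [0, 0, 0], "claw": 1}, {"xyz": [0, 0, 0], "twist": [0, 0, 0], "claw": 0.7}, {"xyz": [0, 0, 0], "twist": [0, 0, 0], "claw": 0.6}, {"xyz": [0, 0, 0], "twist": [0, 0, 0], "claw": 0.5}, {"xyz": [0, 0, 0], "twist": [0, 0, 0], "claw": 0.3}, {"xyz": [0, 0, 0], "twist": [0, 0, 0], "claw": 0.3}, {"xyz": [0, 0, 0], "twist": [0, 0, 0], "claw": 0.3}, {"xyz": [0, 0, 0], "twist": [0, 0, 0], "claw": 0.3}])

```text
t: 8.4
tcp_pos: [631.6, -263.1, 92.8]
ee_rot: [[0.969, 0.246, 0.001], [0.246, -0.969, -0.0], [0.001, 0.0, -1.0]]
force: [-0.7, 1.8, 3.1]
gripper_width: 0.509
```

arm_command(targets=[{"xyz": [0, 0, -4], "twist": [0, 0, 0], "claw": 0.2}, {"xyz": [0, 0, -6], "twist": [0, 0, 0], "claw": 0.2}, {"xyz": [0, 0, -10], "twist": [0, 0, 0], "claw": 0.2}, {"xyz": [0, 0, -15], "twist": [0, 0, 0], "claw": 0.2}, {"xyz": [0, 0, -15], "twist": [0, 0, 0], "claw": 0.2}, {"xyz": [0, 0, -15], "twist": [0, 0, 0], "claw": 0.2}, {"xyz": [0, 0, -10], "twist": [0, 0, 0], "claw": 0.2}, {"xyz": [0, 0, 0], "twist": [0, 0, 0], "claw": 0.2}, {"xyz": [0, 0, 0], "twist": [0, 0, 0], "claw": 0.2}])

```text
t: 9.3
tcp_pos: [631.1, -263.2, 167.4]
ee_rot: [[0.969, 0.246, 0.0], [0.246, -0.969, -0.0], [-0.0, 0.0, -1.0]]
force: [-0.4, -0.7, -1.7]
gripper_width: 0.511
```

Run:
```python
from h import *
a=capture("scene");save(a,"s4.png",(90,100,250,270),3.5)
```

```text
(no output)
```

View pics/s4.png

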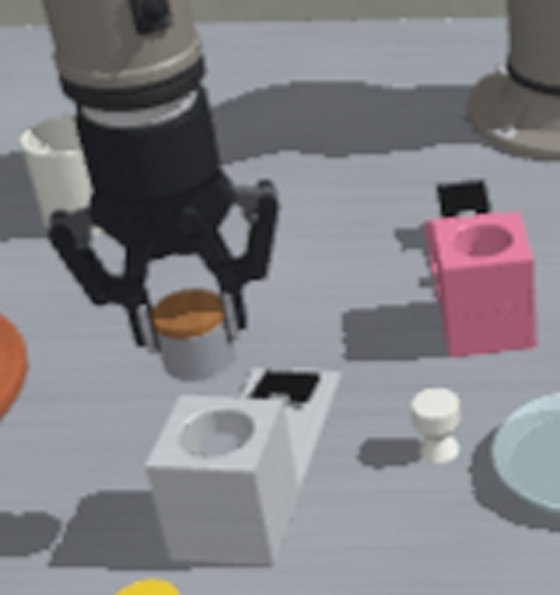

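The tin is held upright at crop (195,335) and the well below is empty. Carrying it over the dish.

arm_command(targets=[{"xyz": [0.5, -10, 0], "twist": [0, 0, 0], "claw": 0.2}, {"xyz": [0.8, -18, 0], "twist": [0, 0, 0], "claw": 0.2}, {"xyz": [0.8, -18, 0], "twist": [0, 0, 0], "claw": 0.2}, {"xyz": [0.8, -18, 0], "twist": [0, 0, 0], "claw": 0.2}, {"xyz": [0.8, -18, 0], "twist": [0, 0, 0], "claw": 0.2}, {"xyz": [0.8, -18, 0], "twist": [0, 0, 0], "claw": 0.2}, {"xyz": [0.8, -18, 0], "twist": [0, 0, 0], "claw": 0.2}, {"xyz": [0.8, -18, 0], "twist": [0, 0, 0], "claw": 0.2}, {"xyz": [0.8, -18, 0], "twist": [0, 0, 0], "claw": 0.2}, {"xyz": [0.8, -18, 0], "twist": [0, 0, 0], "claw": 0.2}, {"xyz": [0.8, -18, 0], "twist": [0, 0, 0], "claw": 0.2}, {"xyz": [0.8, -18, 0], "twist": [0, 0, 0], "claw": 0.2}, {"xyz": [0.8, -18, 0], "twist": [0, 0, 0], "claw": 0.2}, {"xyz": [0.8, -18, 0], "twist": [0, 0, 0], "claw": 0.2}, {"xyz": [0.5, -10, 0], "twist": [0, 0, 0], "claw": 0.2}, {"xyz": [0, 0, 0], "twist": [0, 0, 0], "claw": 0.2}, {"xyz": [0, 0, 0], "twist": [0, 0, 0], "claw": 0.2}])

```text
t: 11.05
tcp_pos: [579.9, -14.8, 167.4]
ee_rot: [[0.969, 0.246, 0.0], [0.246, -0.969, -0.001], [0.0, 0.001, -1.0]]
force: [-0.4, -0.5, -0.9]
gripper_width: 0.515
```

arm_command(targets=[{"xyz": [0, 0, 10], "twist": [0, 0, 0], "claw": 0.2}, {"xyz": [0, 0, 20], "twist": [0, 0, 0], "claw": 0.2}, {"xyz": [0, 0, 20], "twist": [0, 0, 0], "claw": 0.2}, {"xyz": [0, 0, 20], "twist": [0, 0, 0], "claw": 0.2}, {"xyz": [0, 0, 20], "twist": [0, 0, 0], "claw": 0.2}, {"xyz": [0, 0, 15], "twist": [0, 0, 0], "claw": 0.2}, {"xyz": [0, 0, 10], "twist": [0, 0, 0], "claw": 0.2}, {"xyz": [0, 0, 0], "twist": [0, 0, 0], "claw": 0.2}, {"xyz": [0, 0, 0], "twist": [0, 0, 0], "claw": 0.2}])

```text
t: 11.95
tcp_pos: [580.2, -14.3, 52.6]
ee_rot: [[0.969, 0.246, 0.001], [0.246, -0.969, -0.0], [0.0, 0.0, -1.0]]
force: [0.4, -0.7, -2.3]
gripper_width: 0.514
```

Run:
```python
from h import *
a=capture("scene");save(a,"s5.png",(170,120,340,290),3.4)
```

```text
(no output)
```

View pics/s5.png

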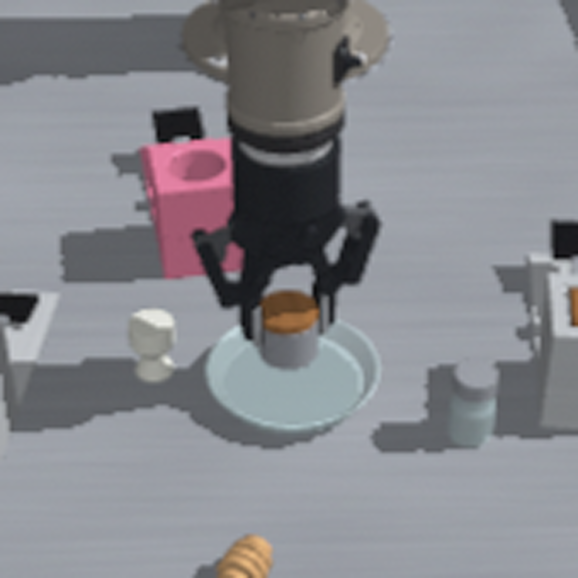

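The tin is at (289,335), above the dish floor centred near (293,375). The remaining offset comes from its height; it is centred laterally. Lowering gently.

arm_command(targets=[{"xyz": [0, 0, 6], "twist": [0, 0, 0], "claw": 0.2}, {"xyz": [0, 0, 8], "twist": [0, 0, 0], "claw": 0.2}, {"xyz": [0, 0, 6], "twist": [0, 0, 0], "claw": 0.2}, {"xyz": [0, 0, 4], "twist": [0, 0, 0], "claw": 0.2}, {"xyz": [0, 0, 3], "twist": [0, 0, 0], "claw": 0.2}, {"xyz": [0, 0, 2], "twist": [0, 0, 0], "claw": 0.2}, {"xyz": [0, 0, 2], "twist": [0, 0, 0], "claw": 0.2}, {"xyz": [0, 0, 1], "twist": [0, 0, 0], "claw": 0.2}, {"xyz": [0, 0, 0], "twist": [0, 0, 0], "claw": 0.2}, {"xyz": [0, 0, 0], "twist": [0, 0, 0], "claw": 0.2}])

```text
t: 13.0
tcp_pos: [580.0, -14.2, 20.9]
ee_rot: [[0.969, 0.246, 0.001], [0.246, -0.969, -0.0], [0.0, 0.0, -1.0]]
force: [-2.6, -0.0, 6.6]
gripper_width: 0.509
```

Contact (6.6 N). Releasing and rising.

arm_command(targets=[{"xyz": [0, 0, 0], "twist": [0, 0, 0], "claw": 0.5}, {"xyz": [0, 0, 0], "twist": [0, 0, 0], "claw": 0.55}, {"xyz": [0, 0, 0], "twist": [0, 0, 0], "claw": 0.6}, {"xyz": [0, 0, 0], "twist": [0, 0, 0], "claw": 0.7}, {"xyz": [0, 0, 0], "twist": [0, 0, 0], "claw": 0.8}, {"xyz": [0, 0, 0], "twist": [0, 0, 0], "claw": 0.85}, {"xyz": [0, 0, -4], "twist": [0, 0, 0], "claw": 0.85}, {"xyz": [0, 0, -8], "twist": [0, 0, 0], "claw": 0.85}, {"xyz": [0, 0, -15], "twist": [0, 0, 0], "claw": 0.85}, {"xyz": [0, 0, -25], "twist": [0, 0, 0], "claw": 0.85}, {"xyz": [0, 0, -30], "twist": [0, 0, 0], "claw": 0.85}, {"xyz": [0, 0, -30], "twist": [0, 0, 0], "claw": 0.85}, {"xyz": [0, 0, -30], "twist": [0, 0, 0], "claw": 0.85}, {"xyz": [0, 0, -30], "twist": [0, 0, 0], "claw": 0.85}, {"xyz": [0, 0, -20], "twist": [0, 0, 0], "claw": 0.85}, {"xyz": [0, 0, 0], "twist": [0, 0, 0], "claw": 0.85}, {"xyz": [0, 0, 0], "twist": [0, 0, 0], "claw": 0.85}])

```text
t: 14.7
tcp_pos: [579.8, -14.2, 213.4]
ee_rot: [[0.969, 0.246, 0.002], [0.246, -0.969, -0.0], [0.002, 0.001, -1.0]]
force: [0.5, -0.1, -0.6]
gripper_width: 0.852
```

Run:
```python
from h import *
a=capture("scene");save(a,"s6.png",(170,120,370,290),3.4)
im=cv2.cvtColor(a["pixels"][200:245,230:285],cv2.COLOR_RGB2HSV); n,l,s,ce=cv2.connectedComponentsWithStats(cv2.inRange(im,(5,80,60),(20,255,255)))
p=ce[1+np.argmax(s[1:,4])]+[230,200]; print(p,ray(a,*p,48),s)
print(r.state()["t"],r.state()["force"])
```

```text
[254.47126437 220.83908046] [580.63912239 -15.1377459   48.        ] [[   0    0   55   45 2301]
 [  16   15   17   13  174]]
14.75 [ 0.10722948 -0.0242365  -0.43773824]
```

View pics/s6.png

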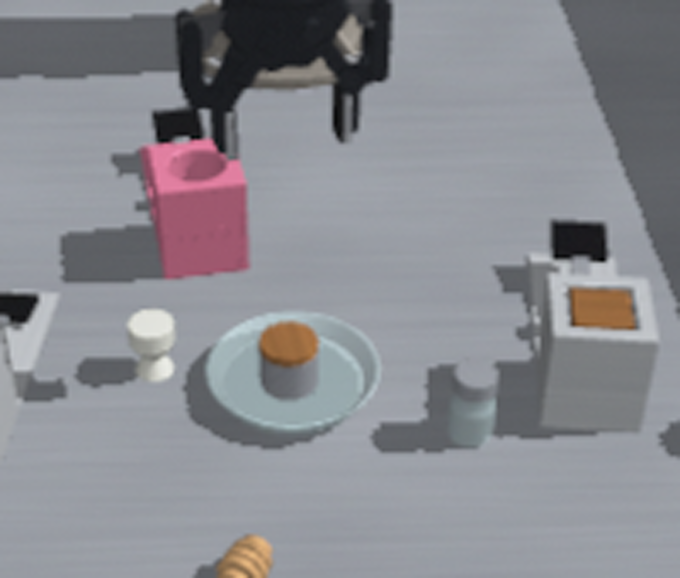

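The tin, at (289,360), stands upright in the middle of the dish, whose rim is centred near (294,372). The dish is in place, the square tin is still flush at (602,308), and the gripper is clear.

```bash
python3 -c "
from station import r
print(r.close_job())"
```

```text
the job is handed in; nothing more can be done
None
```

I pressed the round dock's paddle to its stop (fingertips at z = 14 mm, 18.5 N). That raised the tin about 31 mm. I then gripped it, carried it over the dish, lowered it until it touched (6.6 N), let go and moved clear. The job was handed in at about 15 s of the 54 s allowed.

- **Tin:** the last picture shows it upright on the dish floor, with the lid centre at about (581, -15) mm. I put the dish centre at about (579, -14) mm.
- **Dish and square tin:** the dish has not visibly moved, and the square tin is still flush in its dock. I judged both by eye from the picture.
- **Robot:** the gripper was clear of everything, with force readings near zero.
- **One disagreement:** my automatic outline fits of the dish differed by about 8 mm between the two cameras. I used an eyeballed rim centre instead; both are well inside the 35 mm tolerance.

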